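Spin-check the cake turntable and park it at its pointer

ROBOT

A 6-joint arm with a two-finger parallel gripper is mounted at the origin on the work surface. World frame = base frame: x ahead of the robot, y to its left, z up, the work surface at z = 0. Lengths are in mm, angles in rad, forces in N, time in s.
With the tool pointing down it reaches from about 275 to 750 mm from the base axis. Payload 10.2 kg.
Tool frame: the origin (TCP) lies at the centre of the arm's flange, where the gripper is bolted on; the fingertips stand 166 mm ahead of it and the grasp point (between the pads) lies 147 mm ahead of it; y points along the fingers, x is the direction in which the jaws open and shut, and the axes are right-handed (so a half turn about y gives the same grasp; the last joint's range is limited). The gripper opens to 88 mm and grips with 3 to 60 N. Pads are 18 mm wide; open, the fingers measure 123 mm over their backs; the gripper's body (75 mm by 187 mm) begins 45 mm behind the grasp point.
Start: joints at [1.109, 0.313, 1.498, -0, 1.331, -0.223], TCP at [124.195, 510.106, 404.72] pointing down, gripper open.
Joint ranges: [-2.94, 2.94], [-0.97, 2.17], [0.19, 2.56], [-1.23, 4.37], [0.02, 3.11], [-2.88, 2.88]. Speed limits (rad/s): [2.39, 2.39, 3.01, 3.14, 3.14, 3.14].

INTERFACE

Orientations are given as a unit quaternion [x, y, z, w].
In Python, from workcell import env gives the robot as it stands. The module is installed in compiled form; this text tells all that it offers.
- The arm moves only by the tool step_arm, never from a script. Its argument "plan" is a list of rows, each a list of 3 entries, a list of its own where there are three numbers: the shift along the tool's x, y, z in m, then the turn, a rotation vector about the tool's x, y, z in degrees, then the finger opening in m, from 0 to 0.0881. A call has 1 to 5 rows; each row is the pose to reach, as a shift and turn from the pose commanded when the call began, along the tool's axes at that moment; what a row does not reach only later rows make up. A row lasts 1/12 s, in which the tool goes at most 41.7 mm and 7.16 degrees, less where a joint would pass 70% of its speed; a pose out of reach is approached as far as the arm can. A call with a gripper value outside its range is refused whole. The fingers move at their own pace and stop on an object; "force" is the grip in N (left out, the last holds). Time passes only in rows, so rows that repeat a pose let the fingers close. It gives the time, the measured TCP pose, the force and the opening at its end, in the units of the state.
- env.state(): the state, without advancing time (a new reading comes with each control period).
- env.camera(name): name is "scene" or "side" or "wrist"; returns a dict with "color" (420x560x3 uint8, red, green, blue), "fx", "fy", "cx", "cy" (pixels), "k1" (the pictures are not rectified: a ray, as slopes to the right and down, at radius r is drawn at 1 + k1 r^2 times it, then the intrinsics apply), "R" (3x3) and "t" (3): a world point X has camera coordinates R X + t. Camera axes: x right, y down, z forward; pixel columns grow to the right and rows downward; lengths in mm; the calibration is good to about 2 mm. A picture is of the moment at which its call begins. There is no depth.
- env.hand_in(): hands the job in, once; it reports no verdict.
Trained networks look in a picture, given as the dict that the camera call returned (one of the last four; its "shot" number tells which), for a name from the list of things; names that differ only in an ending like _2 or _b are one class to them, and where a whole thing is asked for, a point or a joint stands for the part that bears it (a point fixed in the world has none). Each returns a list of dicts, best first, with "score" (0 to 1); they miss things now and then, are a little off and sometimes report something else, mostly with a low value. They report only what shows in the picture. A call takes as long as a camera call.
- env.search_frame(picture, name): "centre" ([x, y, z] in mm, in world coordinates, good to about 4 mm: the middle of the surface that is visible of it).
- env.masks_of(picture, name): "pixels" (420x560 bool, what is visible of it).
The state is a dict: "clock": time; "joint_pos": joint angles; "joint_vel": joint speeds; "joint_torque": joint torques, N m; "position": TCP position; "eef_rot": TCP orientation; "contact_force": force on the tool from outside, world axes, zero at the start; "moment": the same for the moment, N m; "finger_gap": finger opening in mm.
Only numpy, scipy, OpenCV 4.12 (cv2) and the standard library are available. Lean on these libraries where they do the work, as an engineer would, in place of code of your own. Each camera call takes 0.05 s, during which the arm holds its last target.

TASK

Check that the cake turntable runs freely and park it: with a fingertip, flick the stub on its plate anticlockwise (seen from above), letting go before the stub gets to the pointer, so that the plate spins by itself and the stub goes past the pointer untouched. When the stub comes round to the pointer again, on this or a later turn, brake the still-turning plate with a fingertip so that it stops with the stub at the pointer; it must not come to rest anywhere else first. Do not lift or shift the turntable, leave everything else where it stands, and finish with the hand clear.

Things in the scene. Friction and masses are not known exactly. Their poses are not given: they have to be found in the camera images.
- turntable: Cake turntable, loose on the table, about 5.6 kg with its plate. White stand: round foot 180 mm across, column, and an arm along the stand's own -x that carries the pointer post. Origin: centre of the foot's underside, on the spin axis; z up. On it a round plain aluminium plate, 280 mm across and 10 mm thick, its top 100 mm above the table, turns freely about the vertical axis; the plate's centre has a low dark cap, 4 mm tall.
- hub (a point): Centre of the plate's top face, on the spin axis, 100 mm above the table.
- stub (a point): Centre of the top of the stub: an upright steel pin 16 mm across and 35 mm tall that stands on the plate 110 mm from the spin axis (the only thing standing on the plate apart from the low centre cap). Its top is 135 mm above the table. It goes round with the plate; if it runs into a finger held in its way it bounces back.
- pointer (a point): Top of the pointer: a white post, 20 by 20 mm, with a small dark arrowhead that points at the spin axis, standing just outside the plate's rim at 157 mm from the spin axis; its top is 104 mm above the table, 4 mm above the plate. Fixed to the stand. The stub is at the pointer when hub, stub and pointer lie in one line seen from above, the stub on the pointer's side.
- plate (a joint): Turn of the plate in rad, growing anticlockwise seen from above; 0 and every further 2 pi = stub at the pointer. It counts on over turns. It starts between -2.5 and -1.3, so the stub stands 75 to 143 degrees clockwise of the pointer. Bearing without stops: a plate flicked to 3 rad/s loses about 0.25 to 0.5 rad/s each second; it stays where it is stopped. A fingertip pressed on it with a few newtons stops it at once.
- nozzle: piping nozzle, a steel cone 32 mm across and 42 mm tall; loose bystander, to be left alone; origin at the centre of its underside when standing
- bowl: steel bowl, 84 mm across, 40 mm tall; loose bystander, to be left alone; origin at the centre of its underside when standing
- jar: closed jar, 56 mm across, 75 mm tall; loose bystander, to be left alone; origin at the centre of its underside when standing
- utensil_cup: steel utensil cup, 100 mm across, 120 mm tall; loose bystander, to be left alone; origin at the centre of its underside when standing
- spatula: spatula lying flat; loose bystander, to be left alone; origin at the centre of its underside
- mug: white mug, 76 mm across, 85 mm tall; loose bystander, to be left alone; origin at the centre of its underside when standing
- timer: round kitchen timer, 64 mm across, 42 mm tall; loose bystander, to be left alone; origin at the centre of its underside when standing

How it is judged (in metres and radians):
On the way, in this order (a step that is already met when the one before it is completed fails the run):
1. the plate, let go, spins by itself anticlockwise as the stub goes past the pointer (value of joint plate between 0 and 2 rad and velocity of joint plate above 0.5 rad/s and not (contact force between any of the fingers, the arm and turntable above 0.15 N)), for 0.1 s.
2. still turning by itself, the stub has come at least three quarters of the way round again (value of joint plate above 4.7 rad and velocity of joint plate above 0.15 rad/s and not (contact force between any of the fingers, the arm and turntable above 0.15 N)).
3. a fingertip touches the plate or its stub to brake it (value of joint plate above 4.7 rad and contact force between the fingers and turntable above 0.2 N).
At the end, for the whole second after the job is handed in: The plate stands still (below 0.05 rad/s) with its stub within 0.22 rad (12 degrees) of the pointer, after one or more whole turns; the turntable is upright on the table, and it and all bystanders are within 25 mm of where they started ((value of joint plate between 6.0632 and 6.5032 rad or value of joint plate between 12.3464 and 12.7864 rad or value of joint plate between 18.6296 and 19.0696 rad or value of joint plate between 24.9127 and 25.3527 rad or value of joint plate between 31.1959 and 31.6359 rad or value of joint plate between 37.4791 and 37.9191 rad or value of joint plate between 43.7623 and 44.2023 rad or value of joint plate between 50.0455 and 50.4855 rad) and velocity of joint plate between -0.05 and 0.05 rad/s and height (world z) of turntable below 0.008 m and angle between turntable's own z axis and vertical below 0.05 rad and distance of each of turntable, nozzle, bowl, jar, utensil_cup, spatula, mug, timer from where it was at the start of the episode below 0.025 m); the robot touches nothing.
It fails at once if the plate was touched while the stub was going past the pointer and round the first three quarters of the turn after it (value of joint plate between 0 and 4.7 rad and contact force between any of the fingers, the arm and turntable above 0.15 N).
It fails at once if after the flick the plate came to rest away from the pointer (more than 0.26 rad off) (value of joint plate above 0.2 rad and velocity of joint plate between -0.02 and 0.02 rad/s and not (value of joint plate between 6.0232 and 6.5432 rad or value of joint plate between 12.3064 and 12.8264 rad or value of joint plate between 18.5896 and 19.1096 rad or value of joint plate between 24.8727 and 25.3927 rad or value of joint plate between 31.1559 and 31.6759 rad or value of joint plate between 37.4391 and 37.9591 rad or value of joint plate between 43.7223 and 44.2423 rad or value of joint plate between 50.0055 and 50.5255 rad)).
It fails at once if the turntable was lifted, tipped or shifted (distance of turntable from where it was at the start of the episode above 0.03 m or height (world z) of turntable above 0.01 m or angle between turntable's own z axis and vertical above 0.08 rad).
It fails at once if a bystander was moved or lifted (distance of any of nozzle, bowl, jar, utensil_cup, spatula, mug, timer from where it was at the start of the episode above 0.03 m).
It also fails if it takes over 40 s, if anything falls off the work surface, if the arm or the gripper's body presses on something with over 40 N, if the wrist force passes 120 N, or if a joint passes its speed limit or range.

## Working session

There is one attempt and no reset: what is moved stays moved. The work goes in short steps, Python scripts to look and compute and a tool call to move; the robot and the scene stay as the last step left them, time stands still between calls to the robot, and variables do not carry over. Pictures are saved under pics/ and viewed, and the job is handed in when it is done.

Besides the shell and the picture viewer there is one more tool, called after "Call:" as a command line: name --argument value ..., lists and objects as JSON in quotes. step_arm: Moves the arm, as the interface text tells. Its arguments: {"type":"object","properties":{"plan":{"type":"array","items":{"type":"array"}},"force":{"type":"number"}},"required":["plan"]}

```bash
ls; mkdir -p pics; cat > h.py <<'E'
import numpy as np, cv2
from workcell import env
def save(c,n): cv2.imwrite('pics/'+n+'.png',cv2.cvtColor(c['color'],cv2.COLOR_RGB2BGR))
def proj(c,X):
    X=np.atleast_2d(np.array(X,float)); p=X@np.array(c['R']).T+np.array(c['t']); s=p[:,:2]/p[:,2:]
    r2=(s**2).sum(1,keepdims=True); s=s*(1+c['k1']*r2)
    return s*[c['fx'],c['fy']]+[c['cx'],c['cy']]
def unproj(c,uv,z):
    uv=np.atleast_2d(np.array(uv,float)); d=(uv-[c['cx'],c['cy']])/[c['fx'],c['fy']]; s=d.copy()
    for _ in range(20): s=d/(1+c['k1']*(s**2).sum(1,keepdims=True))
    R=np.array(c['R']);t=np.array(c['t']); ray=np.c_[s,np.ones(len(s))]@R; o=-R.T@t
    return o+ray*((z-o[2])/ray[:,2])[:,None]
E
python3 - <<'E'
from h import *
print(env.state())
for n in ['scene','side','wrist']:
    c=env.camera(n); save(c,n+'0'); print(n,c['R'],c['t'],c['fx'],c['k1'])
    for q in ['hub','stub','pointer','nozzle','bowl','jar','utensil_cup','spatula','mug','timer']:
        r=env.search_frame(c,q); print(q,[(np.round(x['centre']),round(x['score'],2)) for x in r[:2]])
E
```

```text
pics
{'clock': 0.0, 'joint_pos': array([ 1.10861032e+00,  3.13431696e-01,  1.49842235e+00,  2.64266780e-05,
        1.33097430e+00, -2.23420638e-01]), 'joint_vel': array([ 3.88493765e-04,  8.09008360e-04,  3.10262107e-04, -1.63907615e-03,
        4.91012954e-06,  1.08346602e-03]), 'joint_torque': array([-4.82245923e-04, -4.02212477e+01, -2.52265602e+01,  6.93829986e-02,
        3.52972769e-02, -6.63556352e-05]), 'position': array([124.16793155, 510.06806949, 404.17584557]), 'eef_rot': array([ 0.55617101,  0.43649101, -0.43728836, -0.55581318]), 'contact_force': array([0.09528606, 0.47109976, 0.84559073]), 'moment': array([ 0.01334644,  0.02223685, -0.01636407]), 'finger_gap': 88.32349942923426}
scene [[ 0.58563487  0.8104615  -0.01356323]
 [ 0.56486712 -0.42005621 -0.71026609]
 [-0.58134064  0.40829517 -0.70380262]] [-334.54936853 -216.50238643 1454.04859614] 394.9162639665241 -0.05619765704225675
hub [(array([581., -78., 101.]), 0.75)]
stub [(array([581., -81.,  96.]), 0.73)]
pointer [(array([581., -80.,  97.]), 0.58)]
nozzle []
bowl [(array([ 468., -254.,   23.]), 0.93)]
jar [(arra
[... 555 characters left out ...]
]), 0.62)]
pointer [(array([548., -86., 101.]), 0.69), (array([556., -87., 101.]), 0.22)]
nozzle []
bowl [(array([ 486., -246.,   25.]), 0.74)]
jar []
utensil_cup [(array([ 436., -450.,   74.]), 0.97)]
spatula [(array([423., 477.,   1.]), 0.56)]
mug [(array([ 627., -474.,   50.]), 0.83)]
timer [(array([628., 427.,  21.]), 0.5)]
wrist [[ 2.37646500e-01  9.71351686e-01  2.06420889e-04]
 [ 9.33364643e-01 -2.28411600e-01  2.76872868e-01]
 [ 2.68988076e-01 -6.56052021e-02 -9.60906537e-01]] [-524.80489647  -38.62386606  389.09628466] 295.26841634792834 -0.017623835347031276
hub []
stub []
pointer []
nozzle []
bowl []
jar []
utensil_cup []
spatula [(array([277., 517.,  15.]), 0.61)]
mug []
timer []
```

View pics/scene0.png

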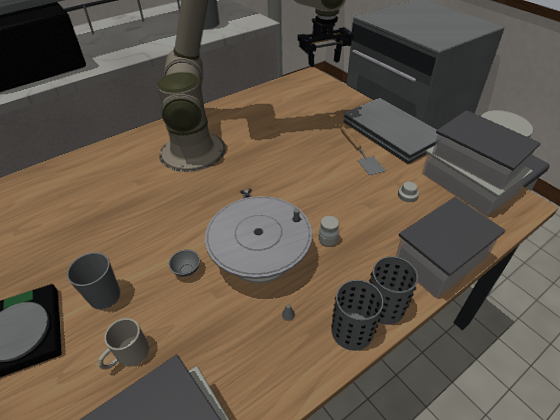

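View pics/side0.png

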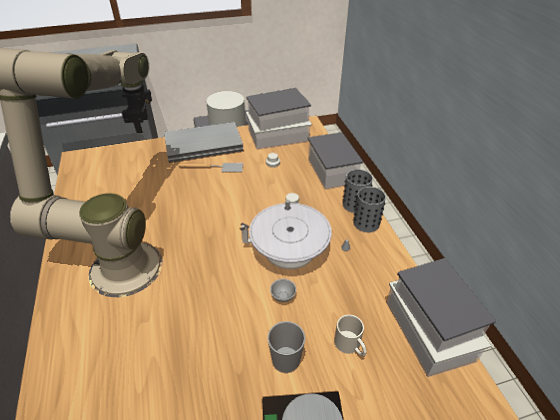

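The scene picture shows the plate's hub near (258,231), the stub top near (296,212) and the pointer near (247,192). In the side picture the pointer is near (244,232) and the stub near (288,207). I'll zoom in and fit the ellipse.

```bash
python3 - <<'E'
from h import *
for n,(x0,y0,w,h) in {'scene':(190,170,160,120),'side':(220,180,160,120)}.items():
    c=env.camera(n)
    im=cv2.cvtColor(c['color'],cv2.COLOR_RGB2BGR)[y0:y0+h,x0:x0+w]
    cv2.imwrite('pics/z_%s.png'%n,cv2.resize(im,None,fx=5,fy=5,interpolation=cv2.INTER_CUBIC))
    m=env.masks_of(c,'turntable'); print(len(m),[x['score'] for x in m])
    for q in ['stub','pointer','turntable']:
        m=env.masks_of(c,q)
        if m:
            ys,xs=np.nonzero(m[0]['pixels']); print(n,q,xs.min(),xs.max(),ys.min(),ys.max(),len(xs))
E
```

```text
1 [0.56]
scene stub 205 312 195 278 6993
scene pointer 205 312 188 282 7246
scene turntable 205 312 189 282 7164
1 [0.67]
side stub 248 330 200 263 3962
side pointer 240 329 201 269 4302
side turntable 239 330 200 269 4301
```

View pics/z_scene.png

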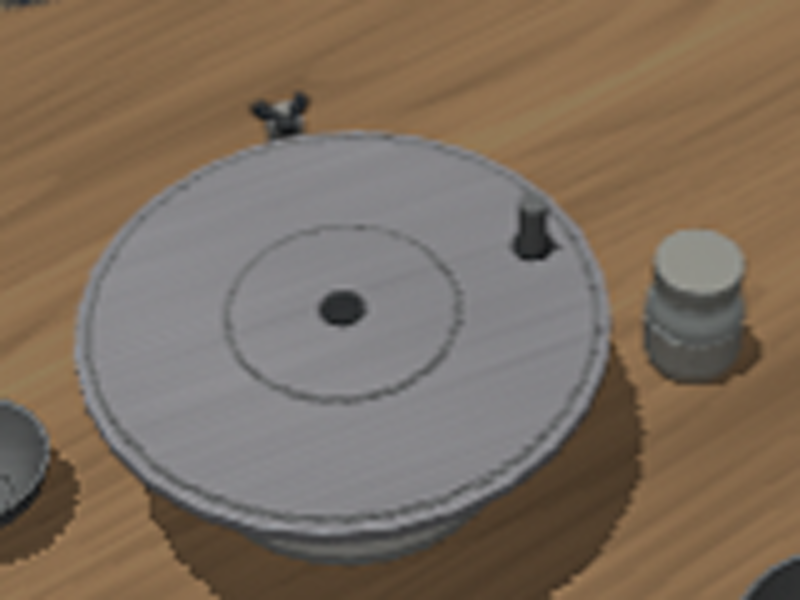

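View pics/z_side.png

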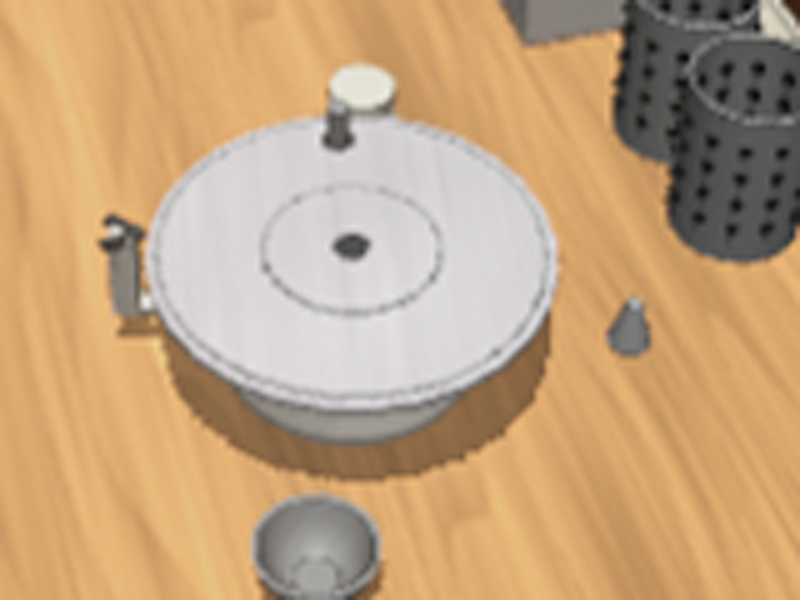

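```bash
python3 - <<'E'
from h import *
P={'scene':[(342,303,104),(533,202,135),(533,246,100),(286,113,104),(697,262,75)],'side':[(352,242,104),(339,104,135),(339,142,100),(121,234,104),(362,84,75)]}
O={'scene':(190,170),'side':(220,180)}
for n in P:
    c=env.camera(n)
    pts=[unproj(c,[(x+.5)/5-.5+O[n][0],(y+.5)/5-.5+O[n][1]],z)[0] for x,y,z in P[n]]
    h=pts[0]
    for p in pts: print(n,np.round(p,1),round(np.hypot(*(p-h)[:2]),1),round(np.degrees(np.arctan2(*(p-h)[1::-1])),1))
    m=env.masks_of(c,'turntable')[0]['pixels']
    # ellipse silhouettes: fit hub by rim overlay
    a=np.linspace(0,2*np.pi,200)
    im=cv2.cvtColor(c['color'],cv2.COLOR_RGB2BGR)
    q=proj(c,np.c_[h[0]+140*np.cos(a),h[1]+140*np.sin(a),0*a+100])
    x0,y0=O[n]; big=cv2.resize(im[y0:y0+120,x0:x0+160],None,fx=5,fy=5)
    cv2.polylines(big,[np.int32((q-[x0,y0]+.5)*5-.5)],True,(0,0,255),1); cv2.imwrite('pics/fit_%s.png'%n,big)
E
```

```text
scene [560.4 -70.8 104. ] 0.0 0.0
scene [584.9  34.8 135. ] 108.4 76.9
scene [583.8  36.1 100. ] 109.4 77.6
scene [418.4 -16.  104. ] 152.1 158.9
scene [628.3 115.7  75. ] 198.4 70.0
side [562.4 -67.9 104. ] 0.0 0.0
side [583.7  37.  135. ] 107.1 78.5
side [583.7  35.8 100. ] 105.9 78.4
side [413.5 -18.  104. ] 157.0 161.5
side [627.  120.6  75. ] 199.3 71.1
```

View pics/fit_scene.png

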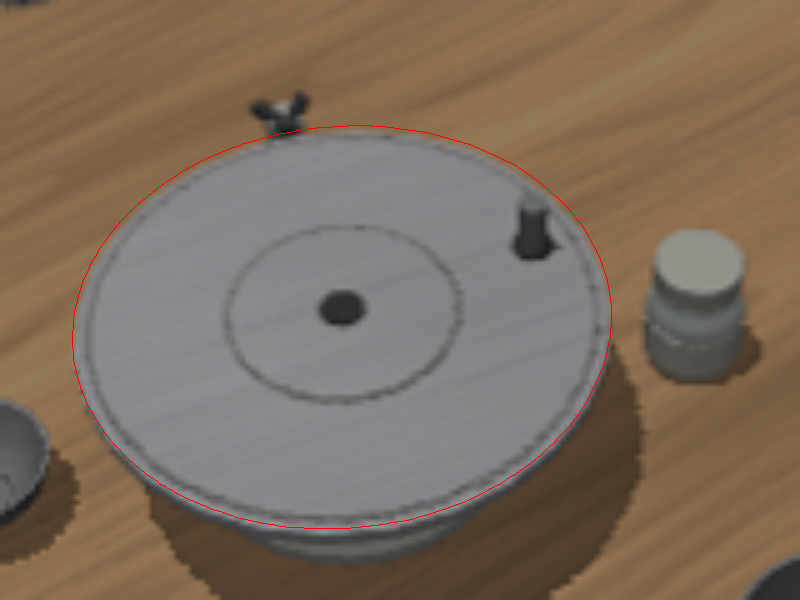

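View pics/fit_side.png

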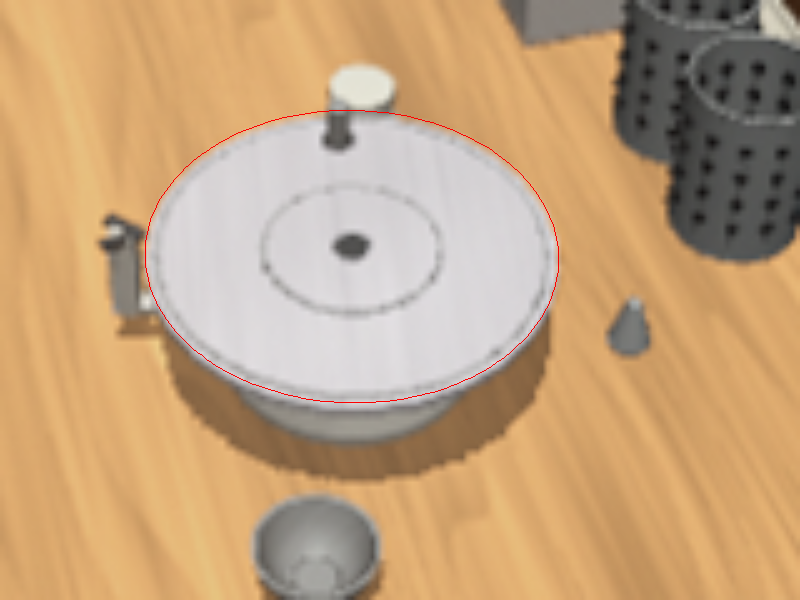

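```bash
python3 - <<'E'
from h import *
from scipy.spatial.transform import Rotation as Ro
s=env.state(); print(s['clock']); R=Ro.from_quat(s['eef_rot']).as_matrix(); print(R.round(3))
for n in ['scene','side']:
    c=env.camera(n); print(n,-np.array(c['R']).T@c['t'])
hub=np.array([562,-70.]); 
a=np.radians(103); n=np.array([-np.sin(a),np.cos(a)]); u=np.array([np.cos(a),np.sin(a)])
st=hub+105*u-73.5*n; print(st)
# tool y (down pointing) along +-n
for sg in (1,-1):
    y=np.r_[sg*n,0]; z=np.array([0,0,-1.]); x=np.cross(y,z); T=np.c_[x,y,z]
    rv=Ro.from_matrix(R.T@T).as_rotvec(degrees=True)
    print(sg,T.round(3).tolist(),rv.round(1), 'shift',(R.T@(np.r_[st,278+60]-s['position'])).round(1))
E
```

```text
2.35
[[ 0.237 -0.    -0.972]
 [ 0.972 -0.     0.237]
 [-0.    -1.     0.   ]]
scene [1163.51639047 -413.48480458  865.05133301]
side [  258.01677634 -1035.90510027  1107.85683928]
[609.99633906  48.8427593 ]
1 [[0.225, -0.974, 0.0], [-0.974, -0.225, 0.0], [0.0, 0.0, -1.0]] [-26.7 112.4 112.4] shift [-333.2   66.7 -581.1]
-1 [[-0.225, 0.974, 0.0], [0.974, 0.225, 0.0], [0.0, 0.0, -1.0]] [-88.2 -20.9 -20.9] shift [-333.2   66.7 -581.1]
```

```bash
cat >> h.py <<'E'
from scipy.spatial.transform import Rotation as Ro
def goal(xy,ztip,ang=None):
    """shift (m) and rot about tool y to bring tip to xy,ztip and tool z heading to ang(deg)"""
    s=env.state(); R=Ro.from_quat(s['eef_rot']).as_matrix()
    sh=R.T@(np.r_[xy,ztip+166]-s['position'])/1000
    rv=np.zeros(3)
    if ang is not None:
        a=np.radians(ang); z=np.array([np.cos(a),np.sin(a),0]); y=np.array([0,0,-1.]); T=np.c_[np.cross(y,z),y,z]
        rv=Ro.from_matrix(R.T@T).as_rotvec(degrees=True)
    print('t',s['clock'],'tip',(s['position']-[0,0,166]).round(1),'F',s['contact_force'].round(1),'gap',round(s['finger_gap'],1),'shift',sh.round(4),'rot',rv.round(2))
E
python3 - <<'E'
from h import *
goal([610,49],190,193)
E
```

```text
t 2.45 tip [124.2 510.1 238.7] F [-0.8  0.2 -0.6] gap 88.4 shift [-0.3331  0.0487 -0.5811] rot [  0.   -26.68  -0.  ]
```

Call:
step_arm --plan '[[[-0.02, 0, -0.035], [0, 0, 0], 0], [[-0.04, 0, -0.07], [0, 0, 0], 0], [[-0.06, 0, -0.105], [0, 0, 0], 0], [[-0.08, 0, -0.14], [0, 0, 0], 0], [[-0.1, 0, -0.175], [0, 0, 0], 0]]' --force 20

```text
clock: 2.87
position: [271.5, 370.1, 404.9]
eef_rot: [-0.556, -0.437, 0.437, 0.556]
contact_force: [0.3, 0.8, 0.4]
finger_gap: 56.9
```

Call:
step_arm --plan '[[[-0.02, 0, -0.035], [0, 0, 0], 0], [[-0.04, 0, -0.07], [0, 0, 0], 0], [[-0.06, 0, -0.105], [0, 0, 0], 0], [[-0.08, 0, -0.14], [0, 0, 0], 0], [[-0.1, 0, -0.175], [0, 0, 0], 0]]'

```text
clock: 3.28
position: [418.0, 231.3, 404.9]
eef_rot: [0.556, 0.437, -0.437, -0.556]
contact_force: [0.0, 0.2, 0.8]
finger_gap: 23.5
```

Call:
step_arm --plan '[[[-0.02, 0, -0.035], [0, -5, 0], 0], [[-0.04, 0, -0.07], [0, -10, 0], 0], [[-0.06, 0, -0.105], [0, -15, 0], 0], [[-0.08, 0.0, -0.14], [0, -20, 0], 0], [[-0.1, 0.0, -0.175], [0, -25, 0], 0]]'

```text
clock: 3.7
position: [564.5, 92.7, 404.8]
eef_rot: [0.447, 0.548, -0.548, -0.447]
contact_force: [0.3, 1.1, 0.3]
finger_gap: 0.6
```

```bash
python3 - <<'E'
from h import *
goal([610,49],190,193)
E
```

```text
t 3.7 tip [564.5  92.7 238.8] F [0.3 1.1 0.3] gap 0.6 shift [-0.0519  0.0488 -0.0358] rot [ 0.01 -1.45  0.  ]
```

Call:
step_arm --plan '[[[-0.026, 0.0, -0.018], [0, -1.5, 0], 0], [[-0.052, 0, -0.036], [0, -1.5, 0], 0], [[-0.052, 0.04, -0.036], [0, -1.5, 0], 0], [[-0.052, 0.08, -0.036], [0, -1.5, 0], 0], [[-0.052, 0.11, -0.036], [0, -1.5, 0], 0]]'

```text
clock: 4.12
position: [608.5, 50.0, 291.6]
eef_rot: [-0.441, -0.552, 0.553, 0.442]
contact_force: [0.4, -0.2, -0.0]
finger_gap: 0.3
```

```bash
python3 - <<'E'
from h import *
goal([610,49],112,193)
for n,(x0,y0) in {'scene':(230,150),'side':(220,150)}.items():
    c=env.camera(n)
    im=cv2.cvtColor(c['color'],cv2.COLOR_RGB2BGR)[y0:y0+120,x0:x0+160]
    cv2.imwrite('pics/s_%s.png'%n,cv2.resize(im,None,fx=5,fy=5,interpolation=cv2.INTER_CUBIC))
E
```

```text
t 4.1167 tip [608.5  50.  125.6] F [ 0.4 -0.2 -0. ] gap 0.3 shift [-0.0013  0.0136 -0.0012] rot [-0.13 -0.23  0.05]
```

View pics/s_scene.png

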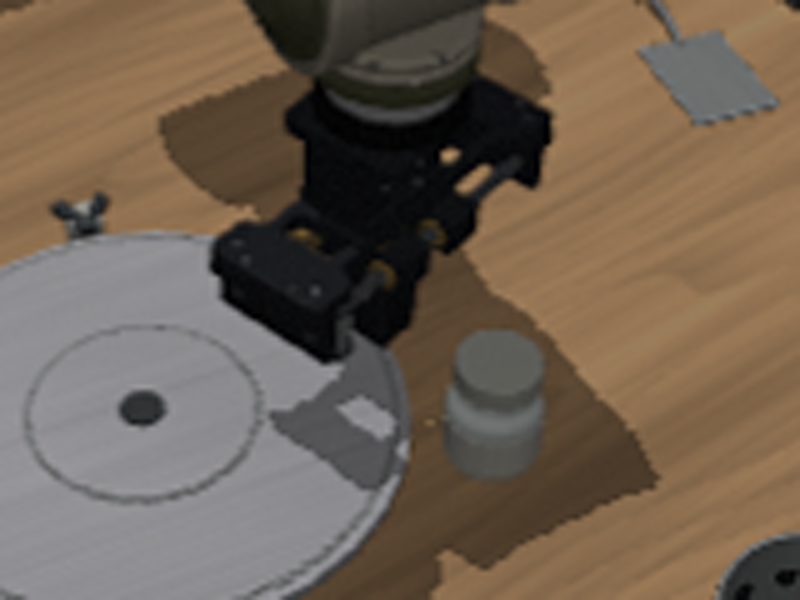

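View pics/s_side.png

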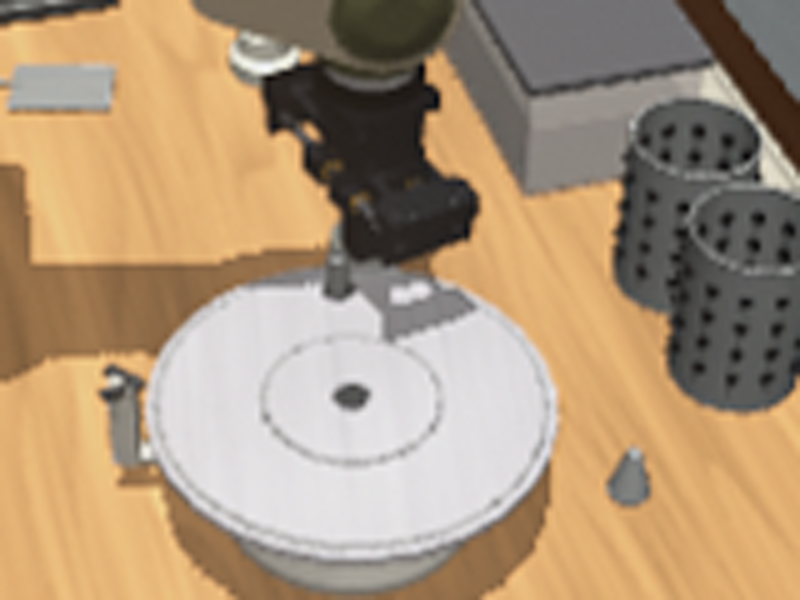

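```bash
python3 - <<'E'
from h import *
s=env.state(); R=Ro.from_quat(s['eef_rot']).as_matrix(); p=s['position']; print(R.round(3))
for n,(x0,y0) in {'scene':(230,150),'side':(220,150)}.items():
    c=env.camera(n)
    im=cv2.cvtColor(c['color'],cv2.COLOR_RGB2BGR)[y0:y0+120,x0:x0+160]
    b=cv2.resize(im,None,fx=5,fy=5,interpolation=cv2.INTER_CUBIC)
    b=cv2.convertScaleAbs(b,alpha=1.8,beta=30)
    for d,col in [((0,0,0),(0,0,255)),((0,83,0),(0,255,255)),((0,166,0),(0,255,0)),((0,102,0),(255,255,0))]:
        q=(proj(c,p+R@np.array(d,float))[0]-[x0,y0]+.5)*5-.5
        cv2.circle(b,tuple(int(v) for v in q),5,col,-1)
    for e in (-1,1):
      for f in (-1,1):
        q=(proj(c,p+R@np.array([e*17.5,166,f*9.]))[0]-[x0,y0]+.5)*5-.5
        cv2.circle(b,tuple(int(v) for v in q),3,(255,0,255),-1)
    cv2.imwrite('pics/o_%s.png'%n,b)
c=env.camera('wrist'); save(c,'wrist1')
E
```

```text
[[-0.222 -0.009 -0.975]
 [ 0.975  0.001 -0.222]
 [ 0.003 -1.     0.009]]
```

View pics/o_scene.png

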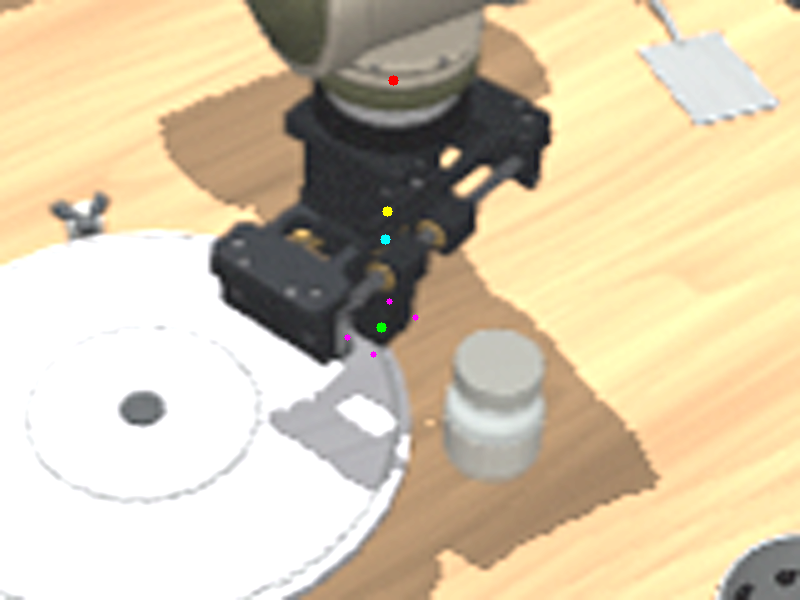

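View pics/o_side.png

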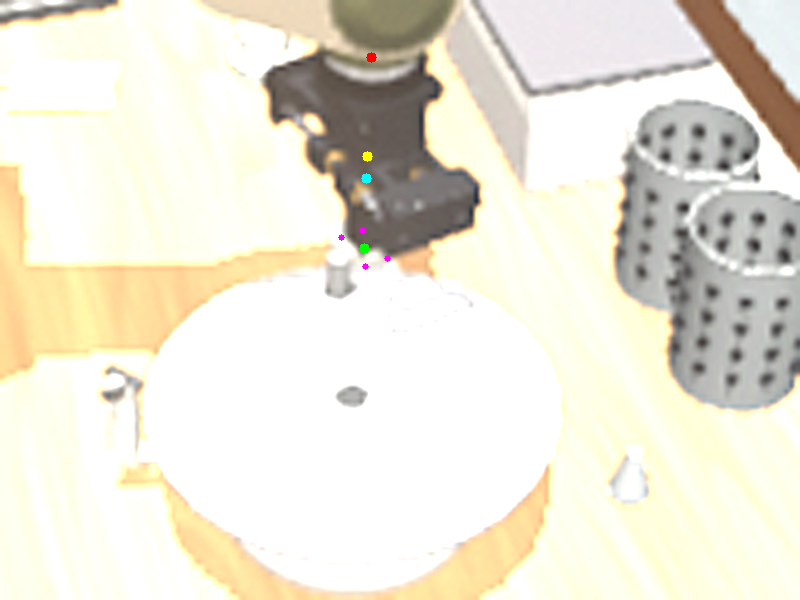

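View pics/wrist1.png

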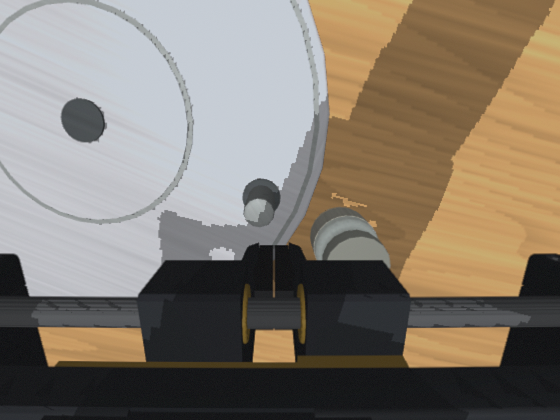

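Call:
step_arm --plan '[[[0, 0.014, 0], [0, 0, 0], 0], [[0, 0.014, 0], [0, 0, 0], 0]]'

```text
clock: 4.53
position: [608.9, 50.6, 281.6]
eef_rot: [0.441, 0.553, -0.552, -0.441]
contact_force: [-0.5, 0.4, 0.4]
finger_gap: 0.5
```

```bash
python3 - <<'E'
from h import *
goal([610,49],112,193)
E
```

```text
t 4.5333 tip [608.9  50.6 115.6] F [-0.5  0.4  0.4] gap 0.5 shift [-0.0018  0.0036 -0.0007] rot [ 0.07 -0.17 -0.03]
```

Call:
step_arm --plan '[[[0, 0, 0.012], [0, 0, 0], 0], [[0, 0, 0.034], [0, 0, 0], 0], [[0, 0, 0.062], [0, 0, 0], 0], [[0, 0, 0.09], [0, 0, 0], 0], [[0, -0.025, 0.085], [0, 0, 0], 0]]'

```text
clock: 4.95
position: [520.1, 31.7, 301.9]
eef_rot: [-0.437, -0.55, 0.555, 0.446]
contact_force: [0.4, -0.6, -0.4]
finger_gap: 0.5
```

```bash
cat >> h.py <<'E'
HUB=np.array([562,-70.])
def crop(c,n,tag,k=4,box=None):
    x0,y0={'scene':(195,160),'side':(220,170)}[n]; w,h=(150,130)
    im=cv2.cvtColor(c['color'],cv2.COLOR_RGB2BGR)[y0:y0+h,x0:x0+w]
    cv2.imwrite('pics/%s_%s.png'%(tag,n),cv2.resize(im,None,fx=k,fy=k,interpolation=cv2.INTER_CUBIC))
def ang(c,uv,z=135):
    p=unproj(c,uv,z)[0,:2]-HUB
    return round(np.hypot(*p),1), round(np.degrees(np.arctan2(p[1],p[0]))-160,1)
E
python3 - <<'E'
from h import *
goal([562,-70],150,193)
for n in ['scene','side']:
    c=env.camera(n); crop(c,n,'f1')
goal([562,-70],150,193)
E
```

```text
t 4.95 tip [520.1  31.7 135.9] F [ 0.4 -0.6 -0.4] gap 0.5 shift [-0.1084 -0.015  -0.0181] rot [-0.82 -0.21  0.31]
t 5.05 tip [526.3  31.6 144.3] F [ 0.3 -0.1  0.7] gap 0.3 shift [-0.107  -0.0053 -0.0123] rot [ 0.43 -0.19 -0.17]
```

View pics/f1_scene.png

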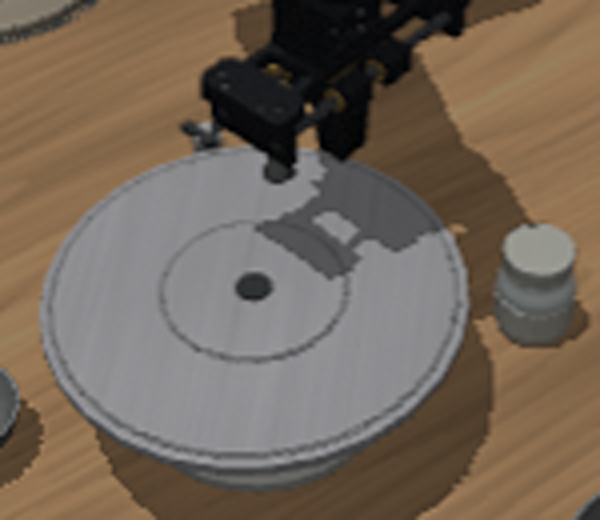

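View pics/f1_side.png

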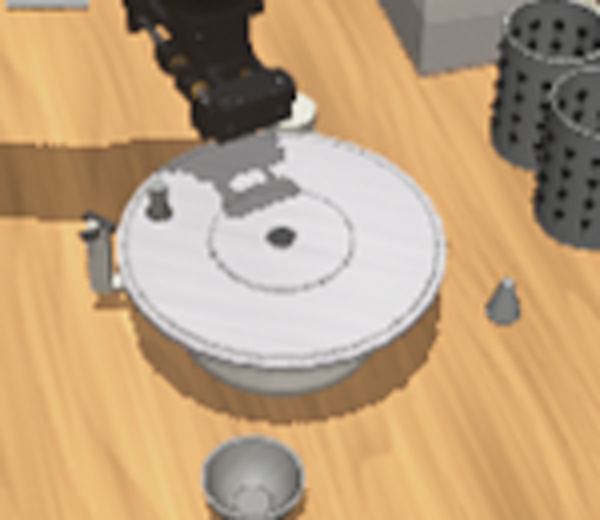

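```bash
cat >> h.py <<'E'
def track(c):
    g=cv2.GaussianBlur(cv2.cvtColor(c['color'],cv2.COLOR_RGB2GRAY).astype(np.float32),(3,3),0)
    A=np.arange(-180,180,1.0); sc=[]
    for a in A:
        t=np.radians(a+160); b=HUB+110*np.array([np.cos(t),np.sin(t)])
        zs=np.linspace(104,124,5); q=proj(c,np.c_[np.tile(b,(5,1)),zs]).astype(np.float32)
        v=cv2.remap(g,q[:,0].reshape(1,-1),q[:,1].reshape(1,-1),cv2.INTER_LINEAR)
        sc.append(v.max())
    sc=np.array(sc); i=sc.argmin()
    lo=A[sc<sc.min()+15]
    return A[i],round(float(sc.min())),(lo.min(),lo.max(),len(lo)),round(float(np.median(sc)))
E
python3 - <<'E'
from h import *
goal([540,-5],145,193)
for n in ['side','scene','side']:
    t=env.state()['clock'];c=env.camera(n); print(t,n,track(c)); crop(c,n,'f2')
goal([540,-5],145,193)
E
```

```text
t 5.05 tip [526.3  31.6 144.3] F [ 0.3 -0.1  0.7] gap 0.3 shift [-0.0387 -0.0005 -0.0052] rot [ 0.43 -0.19 -0.17]
5.05 side (np.float64(1.0), 101, (np.float64(-2.0), np.float64(2.0), 5), 223)
5.1 scene (np.float64(9.0), 64, (np.float64(4.0), np.float64(10.0), 7), 141)
5.15 side (np.float64(19.0), 96, (np.float64(17.0), np.float64(21.0), 5), 223)
t 5.2 tip [526.5  31.7 140.6] F [-0.3  0.8 -0.2] gap 0.6 shift [-0.0388 -0.0043 -0.005 ] rot [ 0.14 -0.17 -0.06]
```

View pics/f2_side.png

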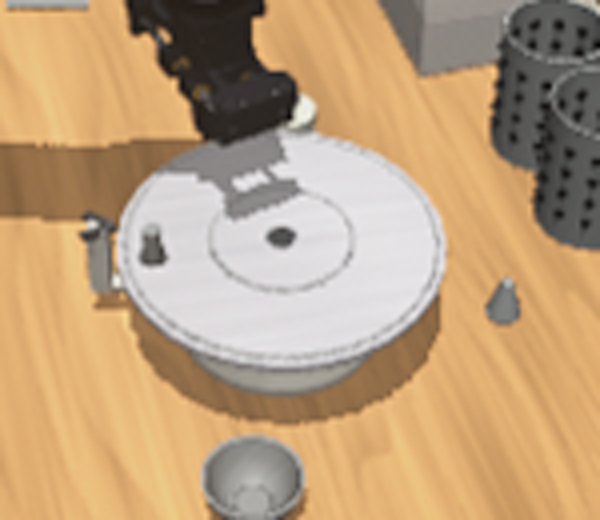

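Call:
step_arm --plan '[[[-0.02, -0.008, -0.002], [0, 0, 0], 0], [[-0.038, -0.008, -0.005], [0, 0, 0], 0], [[-0.038, -0.008, -0.005], [0, 0, 0], 0]]'

```text
clock: 5.45
position: [540.5, -6.3, 313.7]
eef_rot: [0.442, 0.552, -0.552, -0.441]
contact_force: [0.5, -0.0, -0.7]
finger_gap: 0.7
```

```bash
python3 - <<'E'
from h import *
for n in ['side','scene','side','side']:
    t=env.state()['clock'];c=env.camera(n); print(t,n,track(c)); crop(c,n,'f3')
goal([540,-5],110,193)
E
```

```text
5.45 side (np.float64(-88.0), 41, (np.float64(-92.0), np.float64(-63.0), 30), 221)
5.5 scene (np.float64(-38.0), 7, (np.float64(-40.0), np.float64(-1.0), 21), 140)
5.55 side (np.float64(-86.0), 41, (np.float64(-90.0), np.float64(-63.0), 28), 221)
5.6 side (np.float64(-85.0), 41, (np.float64(-90.0), np.float64(-62.0), 29), 221)
t 5.65 tip [539.2  -3.6 147.3] F [-0.6  0.3  0.9] gap 0.6 shift [-0.0015  0.0373 -0.0005] rot [-0.04 -0.16  0.03]
```

```bash
cat >> h.py <<'E'
def track(c,ex=(-115,-45)):
    g=cv2.GaussianBlur(cv2.cvtColor(c['color'],cv2.COLOR_RGB2GRAY).astype(np.float32),(3,3),0)
    A=np.arange(-180,180,1.0); A=A[(A<ex[0])|(A>ex[1])]; t=np.radians(A+160)
    zs=np.linspace(104,124,5)
    X=np.array([[HUB[0]+110*np.cos(a),HUB[1]+110*np.sin(a),z] for a in t for z in zs])
    q=proj(c,X).astype(np.float32).reshape(len(A),5,2)
    v=cv2.remap(g,q[...,0],q[...,1],cv2.INTER_LINEAR).max(1)
    k=v<v.min()+20
    return round(float(A[k].mean()),1),round(float(v.min())),int(k.sum()),(A[k].min(),A[k].max())
def shots(n=3):
    out=[]
    for _ in range(n):
        t=env.state()['clock'];c=env.camera('side'); r=track(c); print(round(t,3),r)
    crop(c,'side','last')
E
python3 -c "
from h import *
shots(2)"
```

```text
5.65 (26.5, 131, 14, (np.float64(-37.0), np.float64(109.0)))
5.7 (115.0, 117, 5, (np.float64(113.0), np.float64(117.0)))
```

Call:
step_arm --plan '[[[0, 0.02, 0], [0, 0, 0], 0], [[0, 0.035, 0], [0, 0, 0], 0], [[0, 0.035, 0], [0, 0, 0], 0]]'

```text
clock: 6.0
position: [538.6, -3.7, 276.2]
eef_rot: [-0.439, -0.552, 0.554, 0.442]
contact_force: [-0.0, 0.6, -0.4]
finger_gap: 0.4
```

```bash
python3 -c "
from h import *
shots(4);goal([540,-5],110,193)"
```

```text
6.0 (165.5, 94, 6, (np.float64(163.0), np.float64(168.0)))
6.05 (174.0, 96, 5, (np.float64(172.0), np.float64(176.0)))
6.1 (-177.5, 93, 6, (np.float64(-180.0), np.float64(-175.0)))
6.15 (-169.0, 101, 7, (np.float64(-172.0), np.float64(-166.0)))
t 6.2 tip [539.5  -4.1 113.7] F [-0.6 -0.2 -0. ] gap 0.6 shift [-0.001   0.0037 -0.0003] rot [ 0.08 -0.16 -0.04]
```

View pics/last_side.png

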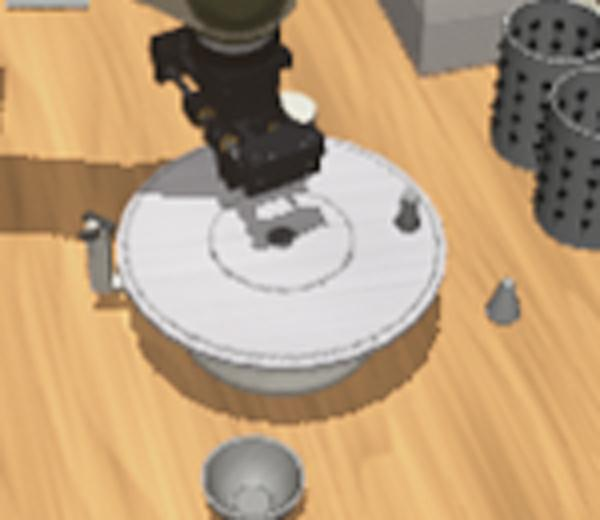

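```bash
cat >> h.py <<'E'
import os,json
def run(tend):
    L=json.load(open('log.json')) if os.path.exists('log.json') else [[5.05,0,99],[5.15,19,99],[5.7,115,99],[6.0,165.5,94],[6.05,174,96],[6.15,191,99]]
    while env.state()['clock']<tend:
        t=env.state()['clock'];c=env.camera('side'); a,m,k,(lo,hi)=track(c)
        if m<122 and hi-lo<12:
            p=L[-1]; pred=p[1]+ (t-p[0])*150
            a+=360*round((pred-a)/360); L.append([float(t),float(a),m])
    json.dump(L,open('log.json','w'))
    return np.array(L)
def fit(L):
    from scipy.optimize import least_squares
    # dv/dt=-(c+b v)
    def model(p,t):
        a0,v0,c,b=p; tt=t-5.05; b=max(b,1e-4)
        return a0+(v0+c/b)*(1-np.exp(-b*tt))/b-c/b*tt
    def f(p): return np.r_[model(p,L[:,0])-L[:,1],(p[2]-10)/30, (p[3]-.05)/.2]
    r=least_squares(f,[0,180,10,.05],bounds=([-20,100,0,0],[20,250,60,1]),loss='soft_l1',f_scale=4)
    return r.x,model
E
python3 - <<'E'
from h import *
L=run(8.6)
print(len(L)); print([(round(a,2),round(b,1)) for a,b,_ in L[::4]])
p,m=fit(L); print(p.round(3), np.abs(m(p,L[:,0])-L[:,1]).round(1).max())
T=np.arange(8,40,.02); A=m(p,T); v=np.gradient(A,T)
for k in (1,2,3,4,5,6):
    i=np.argmax(A>=360*k); print(k,T[i] if A[i]>=360*k else None, np.radians(v[i]))
i=np.argmax(v<0); print('stop',T[i],A[i]/360)
goal([540,-5],110,193)
E
```

```text
36
[(np.float64(5.05), np.float64(0.0)), (np.float64(6.05), np.float64(174.0)), (np.float64(6.3), np.float64(217.5)), (np.float64(6.9), np.float64(319.0)), (np.float64(7.15), np.float64(358.5)), (np.float64(7.35), np.float64(388.0)), (np.float64(7.55), np.float64(415.5)), (np.float64(8.15), np.float64(495.0)), (np.float64(8.35), np.float64(521.0))]
[ -3.895 191.499  19.443   0.   ] 4.0
1 8.0 2.33697625359697
2 10.159999999999954 1.6069595015960287
3 None 2.33697625359697
4 None 2.33697625359697
5 None 2.33697625359697
6 None 2.33697625359697
stop 14.899999999999853 2.60705156172173
t 8.6 tip [539.3  -4.3 112.7] F [-0.1  0.6  0.3] gap 0.8 shift [-0.0009  0.0027 -0.0006] rot [-0.   -0.18 -0.  ]
```

Call:
step_arm --plan '[[[0, 0.006, 0], [0, 0, 0], 0], [[0, 0.006, 0], [0, 0, 0], 0]]'

```text
clock: 8.77
position: [539.0, -4.2, 271.7]
eef_rot: [-0.441, -0.552, 0.553, 0.442]
contact_force: [-0.3, 0.1, -0.4]
finger_gap: 0.2
```

```bash
cat > r.py <<'E'
from h import *
import sys
goal([540,-5],105,193)
L=run(float(sys.argv[1])); print(L[-8:].round(1).tolist())
p,m=fit(L); print(p.round(3), (m(p,L[-8:,0])-L[-8:,1]).round(1))
T=np.arange(8,40,.01); A=m(p,T); v=np.gradient(A,T); i=np.argmax(A>=720); print(T[i],A[i],v[i])
# local fit vs one turn ago
goal([540,-5],105,193)
E
python3 r.py 9.3
```

```text
t 8.7667 tip [539.   -4.2 105.7] F [-0.3  0.1 -0.4] gap 0.2 shift [-0.001   0.0007 -0.0008] rot [-0.07 -0.18  0.04]
[[8.4, 527.5, 95.0], [8.4, 534.0, 97.0], [8.6, 547.5, 97.0], [8.8, 575.5, 108.0], [8.8, 582.5, 115.0], [8.9, 589.0, 110.0], [8.9, 595.5, 110.0], [9.0, 601.5, 110.0]]
[ -3.512 190.167  18.488   0.   ] [ 2.2  2.1  1.2 -0.  -1.  -1.5 -2.  -2.1]
10.099999999999955 720.8869240815984 96.73123506946285
t 9.3167 tip [539.3  -4.3 106.8] F [-0.5  0.2  0.9] gap 0.2 shift [-0.0009  0.0018 -0.0006] rot [ 0.01 -0.18 -0.  ]
```

```bash
python3 r.py 9.85
```

```text
t 9.3167 tip [539.3  -4.3 106.8] F [-0.5  0.2  0.9] gap 0.2 shift [-0.0009  0.0018 -0.0006] rot [ 0.01 -0.18 -0.  ]
[[8.9, 589.0, 110.0], [8.9, 595.5, 110.0], [9.0, 601.5, 110.0], [9.6, 677.0, 97.0], [9.6, 680.0, 89.0], [9.7, 685.0, 88.0], [9.8, 693.5, 90.0], [9.8, 702.5, 101.0]]
[-3.26900e+00  1.91515e+02  5.80000e-02  1.14000e-01] [ 0.4  0.1  0.2 -4.3 -1.6 -0.9  1.9 -1.6]
9.989999999999958 720.0121170638835 108.99555463891011
t 9.8667 tip [539.3  -4.3 106.7] F [1.1 0.6 0.8] gap 0.4 shift [-0.0008  0.0017 -0.0006] rot [ 0.   -0.18 -0.  ]
```

Call:
step_arm --plan '[[[0, 0.01, 0], [0, 0, 0], 0], [[0, 0.012, 0], [0, 0, 0], 0], [[0, 0.012, 0], [0, 0, 0], 0]]'

```text
clock: 10.12
position: [541.0, -3.9, 266.2]
eef_rot: [0.445, 0.555, -0.55, -0.438]
contact_force: [-3.6, 7.7, 44.3]
finger_gap: 0.4
```

```bash
python3 - <<'E'
from h import *
goal([540,-5],105,193)
shots(3)
goal([540,-5],105,193)
E
```

```text
t 10.1167 tip [541.   -3.9 100.2] F [-3.6  7.7 44.3] gap 0.4 shift [-0.0009 -0.0048  0.0012] rot [ 0.67 -0.2  -0.19]
10.117 (-7.0, 100, 7, (np.float64(-10.0), np.float64(-4.0)))
10.167 (-7.0, 100, 7, (np.float64(-10.0), np.float64(-4.0)))
10.217 (-7.0, 100, 7, (np.float64(-10.0), np.float64(-4.0)))
t 10.2667 tip [540.9  -3.9 100.2] F [-4.6  7.  44. ] gap 0.6 shift [-0.0009 -0.0048  0.0011] rot [ 0.66 -0.2  -0.2 ]
```

View pics/last_side.png

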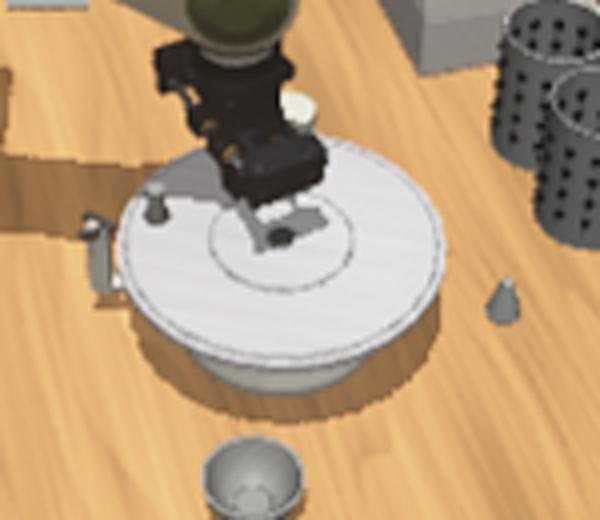

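```bash
python3 - <<'E'
from h import *
c=env.camera('side')
f=lambda x,y:((x+.5)/4-.5+220,(y+.5)/4-.5+170)
x0,y0=225,190
im=cv2.cvtColor(c['color'],cv2.COLOR_RGB2BGR)[y0:y0+70,x0:x0+90]
cv2.imwrite('pics/e_side.png',cv2.resize(im,None,fx=8,fy=8,interpolation=cv2.INTER_CUBIC))
c=env.camera('scene'); x0,y0=220,175
im=cv2.cvtColor(c['color'],cv2.COLOR_RGB2BGR)[y0:y0+70,x0:x0+90]
cv2.imwrite('pics/e_scene.png',cv2.resize(im,None,fx=8,fy=8,interpolation=cv2.INTER_CUBIC))
E
```

```text
(no output)
```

View pics/e_side.png

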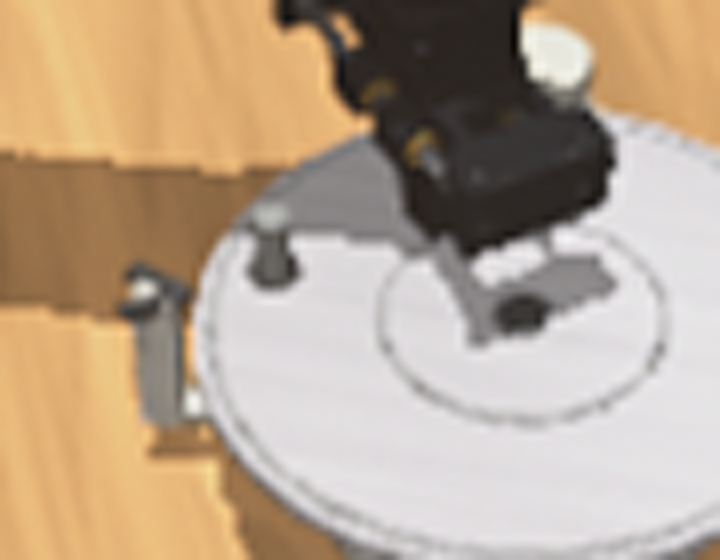

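View pics/e_scene.png

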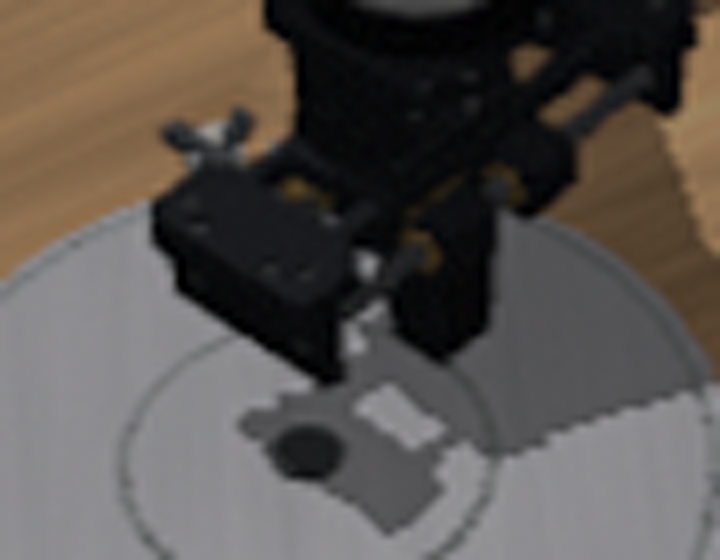

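```bash
python3 - <<'E'
from h import *
c=env.camera('side'); 
for x,y,z in [(521,312,103),(273,276,100),(271,214,135),(145,290,104),(150,282,104)]:
    p=unproj(c,[(x+.5)/8-.5+225,(y+.5)/8-.5+190],z)[0]; 
    d=p[:2]-np.array([562,-69]); print(p.round(1),np.hypot(*d).round(1),np.degrees(np.arctan2(d[1],d[0])).round(1))
E
```

```text
[560.9 -69.3 103. ] 1.1 -165.5
[465.7 -16.6 100. ] 109.7 151.4
[466.4 -15.2 135. ] 109.7 150.6
[410.5 -14.2 104. ] 161.1 160.1
[413.5 -10.  104. ] 159.8 158.3
```

Call:
step_arm --plan '[[[0, -0.002, 0.002], [0, 0, 0], 0], [[0, -0.002, 0.005], [0, 0, 0], 0], [[-0.001, -0.002, 0.008], [0, 0, 0], 0], [[-0.001, -0.002, 0.009], [0, 0, 0], 0], [[-0.001, -0.002, 0.009], [0, 0, 0], 0]]'

```text
clock: 10.83
position: [532.0, -7.4, 266.3]
eef_rot: [0.444, 0.554, -0.551, -0.438]
contact_force: [0.0, 2.2, 27.6]
finger_gap: 0.4
```

```bash
python3 - <<'E'
from h import *
goal([540,-5],105,193)
shots(2)
E
```

```text
t 10.8333 tip [532.   -7.4 100.3] F [ 0.   2.2 27.6] gap 0.4 shift [ 0.0006 -0.0046 -0.0084] rot [ 0.51 -0.18 -0.22]
10.833 (0.5, 98, 6, (np.float64(-2.0), np.float64(3.0)))
10.883 (0.5, 99, 6, (np.float64(-2.0), np.float64(3.0)))
```

Call:
step_arm --plan '[[[0, -0.006, 0], [0, 0, 0], 0], [[0, -0.02, 0], [0, 0, 0], 0], [[0, -0.06, 0], [0, 0, 0], 0], [[0, -0.1, 0], [0, 0, 0], 0], [[0, -0.14, 0], [0, 0, 0], 0]]'

```text
clock: 11.35
position: [530.5, -7.2, 403.7]
eef_rot: [-0.441, -0.552, 0.553, 0.441]
contact_force: [0.3, -0.4, -0.7]
finger_gap: 0.0
```

Call:
step_arm --plan '[[[0.02, -0.02, 0.02], [0, 0, 0], 0], [[0.05, -0.02, 0.05], [0, 0, 0], 0], [[0.08, -0.02, 0.08], [0, 0, 0], 0], [[0.1, -0.02, 0.1], [0, 0, 0], 0], [[0.1, -0.02, 0.1], [0, 0, 0], 0]]'

```text
clock: 11.77
position: [407.7, 70.2, 422.6]
eef_rot: [0.44, 0.553, -0.553, -0.441]
contact_force: [0.0, 0.1, -0.1]
finger_gap: 0.4
```

```bash
python3 - <<'E'
from h import *
goal([540,-5],105,193)
shots(3)
c=env.camera('scene');save(c,'end_scene')
x0,y0=195,160
im=cv2.cvtColor(c['color'],cv2.COLOR_RGB2BGR)[y0:y0+130,x0:x0+150]
cv2.imwrite('pics/end.png',cv2.resize(im,None,fx=5,fy=5,interpolation=cv2.INTER_CUBIC))
shots(1)
E
```

```text
t 11.7667 tip [407.7  70.2 256.6] F [ 0.   0.1 -0.1] gap 0.4 shift [-0.103   0.1515 -0.1121] rot [-0.02 -0.04  0.04]
11.767 (4.5, 100, 6, (np.float64(2.0), np.float64(7.0)))
11.817 (4.5, 100, 6, (np.float64(2.0), np.float64(7.0)))
11.867 (4.5, 100, 6, (np.float64(2.0), np.float64(7.0)))
11.967 (4.5, 100, 6, (np.float64(2.0), np.float64(7.0)))
```

View pics/end.png

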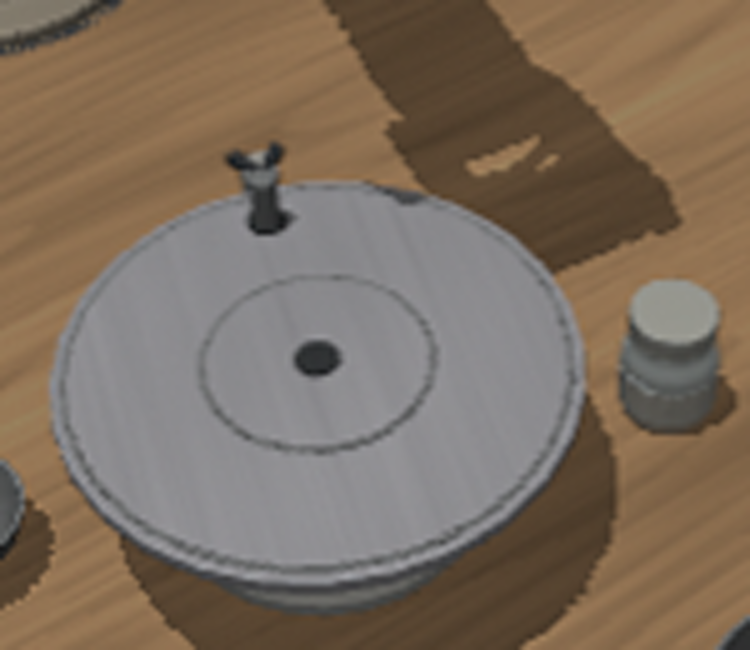

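View pics/last_side.png

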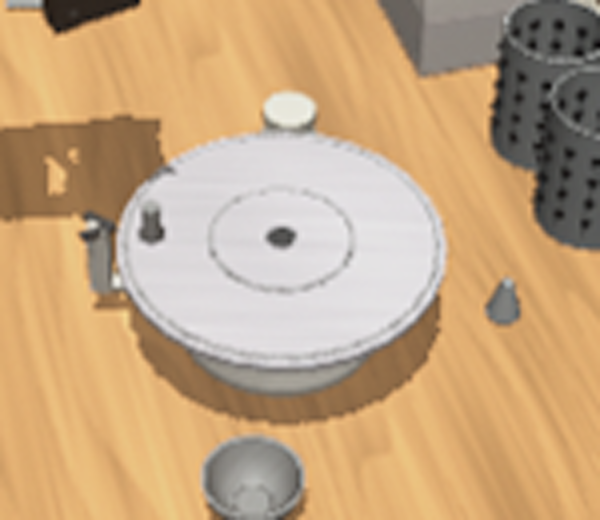

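```bash
python3 - <<'E'
from h import *
c=env.camera('scene'); h=None
for x,y,z in [(317,357,103),(268,218,100),(262,172,135),(259,167,104)]:
    p=unproj(c,[(x+.5)/5-.5+195,(y+.5)/5-.5+160],z)[0]; h=p if h is None else h
    d=p[:2]-h[:2]; print(p.round(1),np.hypot(*d).round(1),np.degrees(np.arctan2(d[1],d[0])).round(1))
s=env.state(); print(s['clock'],s['contact_force'].round(1))
c=env.camera('side'); print(track(c)); env.hand_in()
E
```

```text
[561.9 -71.9 103. ] 0.0 0.0
[455.7 -35.1 100. ] 112.4 160.9
[455.3 -35.7 135. ] 112.6 161.3
[420.6 -18.8 104. ] 150.9 159.4
12.0667 [ 0.1 -0.7  0.1]
(4.5, 100, 6, (np.float64(2.0), np.float64(7.0)))
the job is handed in; nothing more can be done
```

The turntable spun freely and is parked with the stub at the pointer, and the job is handed in. It reports no verdict.

- **Flick:** I pushed the stub with closed fingertips and let go about 40° before the pointer. The plate ran by itself at about 3 rad/s, and the stub went past the pointer untouched.
- **Brake:** It also ran past the pointer on the next pass. On the second time round, at about 1.9 rad/s, I pressed a fingertip on the plate with about 44 N. It stopped about 8° short of the pointer, inside the 12° limit.
- **Correction:** With the finger still pressing at about 28 N, I turned the plate about 8° closer. It moved about 4° further while I lifted off.
- **Final checks:** The plate stood still over 0.3 s of pictures. The scene camera puts the stub about 1.5–2° past the pointer and the side camera tracker says 4.5°, so they disagree slightly, but both are well within 12°. The hand is clear, with no contact force beyond sensor noise. The turntable, jar, bowl and nozzle look unmoved in the last pictures. I did not re-measure any bystander, or check the utensil cup, mug, timer and spatula again; the fingertips stayed above 100 mm throughout.

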